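# Roll a tooth specimen in front of the curing lamp

## Task

On the grey plate of the curing station, roll the lying acrylic cylinder that has a tooth in its end onto the black line, pushing gently and only on its top with the fingertips, so that it rests centred over the line and along it, the tooth still facing the lamp. Then press the round button on top of the lamp fully down with a fingertip, let it come up, and leave the hand clear. Do not pinch or lift the cylinder, and leave the plain cylinder and everything else where they are.

Things in the scene. Friction and masses are not known exactly. Their poses are not given: they have to be found in the camera images.
- station: Fixed curing station: grey plate 130 mm (x) by 290 mm (y), top 12 mm above the table; black line 3 mm wide along the station's x axis at y = 0; aluminium rails 6 mm wide and high along its two short edges (y = +-142 mm). At its +x end a cream lamp housing: x 85 to 185 mm, y +-42.5 mm, 66 mm high. Origin at table height under the plate's middle; z up.
- guide_tip (a point): Tip of the lamp's black light guide, 13 mm thick, which points from the housing along the line in -x direction of the station and ends here, at station x = 55 mm, 28 mm above the table. On it, 20 mm behind the tip, sits an orange shield 62 mm wide (y) that reaches 57 mm above the table.
- line_mid (a point): Point on the black line, on the plate's top surface, above which the middle of the tooth cylinder is to rest (15 mm from the plate's middle on the side away from the lamp). Same axes as the station.
- specimen: Loose cylinder with a tooth: dull pink acrylic, 32 mm diameter, 50 mm long, 50 g, lying about parallel to the line, 60 to 95 mm to either side of it. A white tooth 18 mm thick sticks out 15 mm at its +x end, facing the lamp. Origin in the cylinder's middle, x along its axis; y, z turn as it rolls. The top moves twice as far as the middle; after a slow push it stops within a few mm.
- blank: A loose plain acrylic cylinder without tooth, 32 mm diameter, 50 mm long, lying on the plate on the other side of the line, 60 to 95 mm from it. Origin in its middle, x along its axis. To be left alone.
- button (a joint): The lamp's button: 0 = up, 0.006 m = fully down; a spring brings it back; fully down takes 4 N. It counts as pressed beyond 0.004.
- button_top (a point): Centre of the top of the round button (white, 26 mm diameter, in a grey collar 42 mm across) on the lamp housing, 88 mm above the table when up. Pressed straight down.
- bottle: Small black bottle standing beside the plate, 28 mm diameter, 58 mm high. Origin at the centre of its underside. Bystander.
- dish: Small glass dish standing beside the plate, 44 mm across, 20 mm high. Origin at the centre of its underside. Bystander.
- mirror: Steel mouth mirror lying beside the lamp, 176 mm long (x), 8 mm thick. Origin under its middle. Bystander.
- jaw_model: Model of a jaw with teeth, 50 x 62 mm, 25 mm high, beside the lamp. Origin at the centre of its underside. Bystander.
- phone: Black phone lying flat, 75 x 155 x 9 mm. Origin at the centre of its underside. Bystander.
- tweezers: Steel tweezers lying flat, 145 mm long (x). Origin under the middle. Bystander.
Mind the look-alikes: they are no part of the job. Leave any turquoise look-alike of the specimen alone.

How it is judged:
By the outcome, as a careful person would: the job done as asked, in the order asked, and still so for the second after the job is handed in, with the robot touching nothing.
It also fails if it takes over 58 s, if anything falls off the work surface, if the arm or the gripper's body presses on something with over 40 N, if the wrist force passes 120 N, or if a joint passes its speed limit or range.

## Robot

A 6-joint arm with a two-finger parallel gripper is mounted at the origin on the work surface. World frame = base frame: x ahead of the robot, y to its left, z up, the work surface at z = 0. Lengths are in m, angles in degrees, forces in N, time in s.
With the tool pointing down it reaches from about 0.4 to 0.825 m from the base axis. Payload 7 kg.
Tool frame: the origin (TCP) lies midway between the tips of the shut fingers; the grasp point (between the pads) lies 19 mm behind it; z points along the fingers, y is the line along which they close (so a half turn about z gives the same grasp; the last joint's range is limited). The gripper opens to 88 mm and grips with 3 to 60 N. Pads are 19 mm wide; open, the fingers measure 130 mm over their backs; the gripper's body (78 mm by 193 mm) begins 47 mm behind the grasp point.
Start: joints at [-55.571, 20.546, 0.682, 0, -70.136, -16.507], TCP at [0.208, -0.642, 0.206] pointing down, gripper open.
Joint ranges: [-176.03, 176.03], [-82.01, 121.73], [-58.28, 71.71], [-173.87, 95.51], [-174.79, -0.11], [-173.66, 173.66]. Speed limits (degrees/s): [136.94, 136.94, 172.46, 180, 180, 180].

## Interface

Orientations are given as [roll, pitch, yaw] about the fixed x, y, z axes, in that order (R = Rz(yaw) Ry(pitch) Rx(roll)).
In Python, from plant import telemetry, viewer, workorder gives the robot as it stands. The module is installed in compiled form; this text tells all that it offers.
- The arm moves only by the tool carry_out, never from a script. Its argument "rows" is a list of rows, each a list of 6 numbers: the shift along the tool's x, y, z in m, then the turn, a rotation vector about the tool's x, y, z in rad. In form: [[tx, ty, tz, ax, ay, az], ...]. A call has 1 to 8 rows; each row is the pose to reach, as a shift and turn from the pose commanded when the call began, along the tool's axes at that moment; what a row does not reach only later rows make up. A row lasts 1/8 s, in which the tool goes at most 62.5 mm and 10.7 degrees, less where a joint would pass 70% of its speed; a pose out of reach is approached as far as the arm can. A call with a gripper value outside its range is refused whole. "grip" is the gripper's target within -1 to 1 (fully open at 1, half-way at 0, shut at -1), set as the call begins (left out, the last holds). The fingers move at their own pace and stop on an object; the grip force is fixed at half the most. Time passes only in rows, so rows that repeat a pose let the fingers close. It gives the time, the measured TCP pose, the force, the opening and the grip force at its end, in the units of the state.
- telemetry.get_obs(): the state, without advancing time (a new reading comes with each control period).
- viewer.snapshot(name): name is "side" or "top"; returns the picture (400x640x3 uint8, red, green, blue); there is no depth.
- viewer.camera_info(name): a dict with "intrinsics" (3x3 intrinsics, pixels), "extrinsics" (4x4, takes a point from camera to world coordinates). Camera axes: x right, y down, z forward; pixel columns grow to the right and rows downward; lengths in m; the calibration is good to about 2 mm. A picture is of the moment at which its call begins. camera_info takes no time and is no camera call.
- workorder.close_job(): hands the job in; it is judged then, once.
The state is a dict: "clock": time; "joint_pos": joint angles; "qvel": joint speeds; "tau": joint torques, N m; "tool_pos": TCP position; "orientation": TCP orientation; "force": force on the tool from outside, world axes, zero at the start; "moment": the same for the moment, N m; "opening": finger opening in m; "gripper_force": force on a finger pad.
Only numpy, scipy, OpenCV 4.12 (cv2) and the standard library are available. Lean on these libraries where they do the work, as an engineer would, in place of code of your own. Each camera call takes 0.05 s, during which the arm holds its last target. There are 200 camera calls.

## Working session

There is one attempt and no reset: what is moved stays moved. The work goes in short steps, Python scripts to look and compute and a tool call to move; the robot and the scene stay as the last step left them, time stands still between calls to the robot, and variables do not carry over. Pictures are saved under pics/ and viewed, at most 10 in all, crops included, and the job is handed in when it is done.

Besides the shell and the picture viewer there is one more tool, called after "Emit:" as name(argument=value, ...) on one line, values as JSON. carry_out: Moves the arm, as the interface text tells. Its arguments: {"type":"object","properties":{"rows":{"type":"array"},"grip":{"type":"number"}},"required":["rows"]}

```bash
mkdir -p pics
cat > h.py <<'E'
import numpy as np, cv2
from plant import telemetry, viewer, workorder
def snap(n,f=None):
    im=np.array(viewer.snapshot(n))
    if f: cv2.imwrite('pics/'+f+'.png',im[:,:,::-1])
    return im
def ray(n,u,v):
    c=viewer.camera_info(n);K=np.array(c['intrinsics']);T=np.array(c['extrinsics'])
    d=T[:3,:3]@np.linalg.solve(K,[u,v,1]);return T[:3,3],d
def onz(n,u,v,z):
    o,d=ray(n,u,v);return o+d*(z-o[2])/d[2]
def proj(n,p):
    c=viewer.camera_info(n);K=np.array(c['intrinsics']);T=np.array(c['extrinsics'])
    q=K@(T[:3,:3].T@(np.array(p)-T[:3,3]));return q[:2]/q[2]
E
python3 - <<'E'
from h import *
a=snap('top','t0');b=snap('side','s0')
for n in('top','side'):
    c=viewer.camera_info(n);print(n,np.round(c['intrinsics'],1).tolist(),np.round(c['extrinsics'],3).tolist())
print(telemetry.get_obs())
E
```

```text
top [[440.0, 0.0, 322.6], [0.0, 440.0, 193.8], [0.0, 0.0, 1.0]] [[0.011, -0.985, 0.172, 0.293], [-1.0, -0.012, -0.001, -0.003], [0.003, -0.172, -0.985, 1.347], [0.0, 0.0, 0.0, 1.0]]
side [[472.6, 0.0, 324.2], [0.0, 472.6, 201.1], [0.0, 0.0, 1.0]] [[-0.867, -0.248, 0.431, -0.084], [-0.497, 0.44, -0.748, 1.082], [-0.004, -0.863, -0.505, 0.843], [0.0, 0.0, 0.0, 1.0]]
{'clock': 0.1, 'joint_pos': array([-5.55706265e+01,  2.05877146e+01,  6.39470243e-01, -1.75922637e-02,
       -7.01364869e+01, -1.65071629e+01]), 'qvel': array([-0.07554006, -0.16946225,  0.10743721,  0.00941522,  0.04745633,
       -0.01087136]), 'tau': array([-1.26694780e-03, -5.84163272e+01,  2.93748844e+01,  7.01543167e+00,
        1.02060908e-02, -8.78662672e-05]), 'tool_pos': array([ 0.20754394, -0.64180846,  0.20511593]), 'orientation': array([ 1.79914062e+02, -8.22019135e-03, -1.62083773e+02]), 'force': array([ 0.2131941 ,  0.78823917, -0.05142031]), 'moment': array([-0.03976183, -0.02244157,  0.01181772]), 'gripper_force': 0.0, 'opening': 0.08775973805922296}
```

View pics/t0.png

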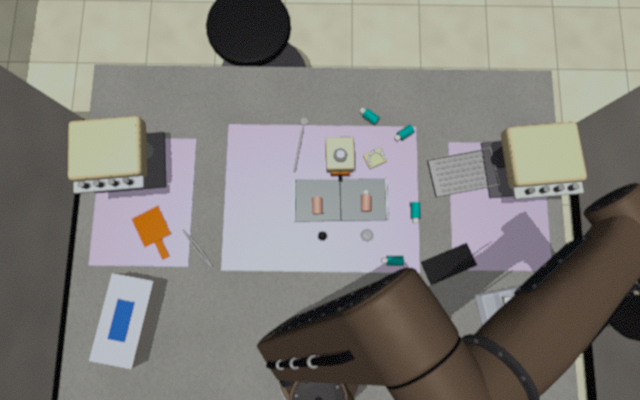

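View pics/s0.png

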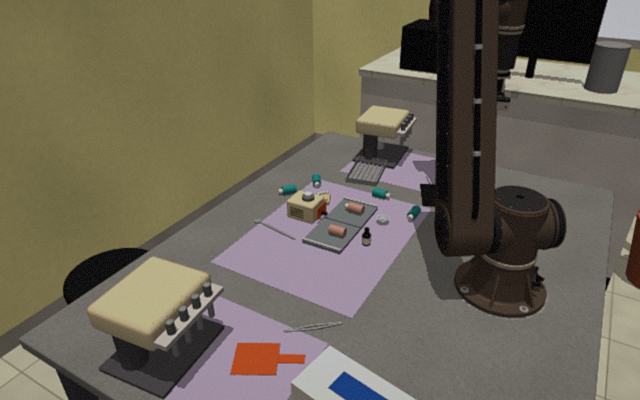

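Top view: the plate is at about (341,200) and the lamp at (340,155). The pink cylinders are at (317,204) and (366,201). The turquoise look-alikes, which I'll leave alone, are at (370,116), (404,132), (415,211) and (393,260). Next is a close crop to find which pink one has the tooth.

Run:
```python
from h import *
a=cv2.imread('pics/t0.png');b=cv2.imread('pics/s0.png')
A=cv2.resize(a[130:245,285:400],(575,575),interpolation=cv2.INTER_CUBIC)[:, :400+175]
B=cv2.resize(b[180:260,280:400],(600,400),interpolation=cv2.INTER_CUBIC)
A=cv2.resize(A,(400,400));B=cv2.resize(B,(400,267));B=cv2.copyMakeBorder(B,0,133,0,0,0)
cv2.imwrite('pics/c0.png',np.hstack([A,B]))
h=cv2.cvtColor(a,cv2.COLOR_BGR2HSV)
for (u0,v0,u1,v1) in ((300,185,335,225),(350,180,385,220)):
    r=a[v0:v1,u0:u1].astype(int); m=((r[:,:,2]-r[:,:,0])>30).astype('uint8')
    c=max(cv2.findContours(m,0,2)[0],key=cv2.contourArea);print(cv2.minAreaRect(c),u0,v0,cv2.boundingRect(c), m.sum())
```

```text
((16.5, 20.0), (16.0, 9.0), 90.0) 300 185 (12, 12, 10, 17) 147
((15.5, 22.0), (16.0, 9.0), 90.0) 350 180 (11, 14, 10, 17) 154
```

View pics/c0.png

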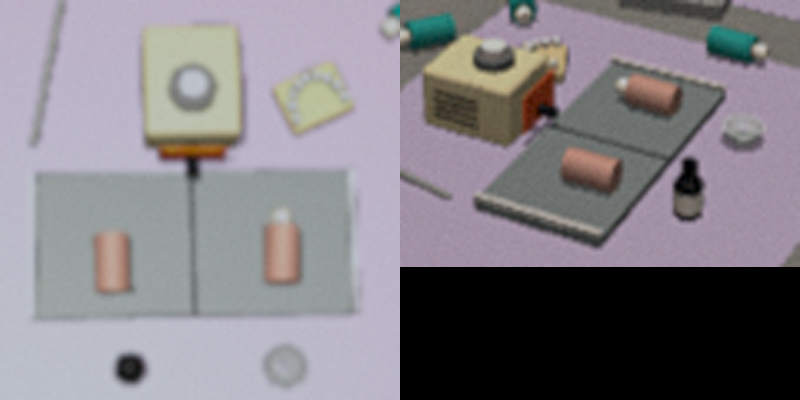

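The crop shows the toothed specimen on the right at full-image (366,201), with its tooth at (366,192). The blank is at (317,204). The line runs down from the guide tip between (340,180) and (341,221), and the button is at (340,155).

```bash
cat >> h.py <<'E'
def spec(im):
    """specimen axis from pink mask in top view, nearest the given box"""
    r=im.astype(int); m=((r[:,:,0]-r[:,:,2])>22).astype('uint8'); m[:180]=0;m[228:]=0;m[:,:296]=0;m[:,388:]=0
    n,l,s,c=cv2.connectedComponentsWithStats(m); return [(s[i].tolist(),np.round(c[i],2).tolist()) for i in range(1,n) if s[i][4]>40]
E
python3 - <<'E'
from h import *
im=snap('top'); g=cv2.cvtColor(im,cv2.COLOR_RGB2GRAY).astype(float)
P=[]
for v in range(187,218):
    w=np.clip(np.median(g[v,330:352])-g[v,330:352]-8,0,None)
    if w.sum()>0:P.append((v,330+(w*np.arange(22)).sum()/w.sum()))
P=np.array(P);f=np.polyfit(P[:,0],P[:,1],1);print(f,np.std(P[:,1]-np.polyval(f,P[:,0])))
L=[onz('top',np.polyval(f,v),v,.012) for v in(185,218)]
d=L[1]-L[0];print('line',np.round(L,4),'yaw',np.degrees(np.arctan2(-d[1],-d[0])))
# plate edges along columns
for u in(328,352,376):
    col=g[170:235,u-2:u+3].mean(1);dd=np.diff(col)
    print('edge col',u,[170+i+.5 for i in np.argsort(-abs(dd))[:5]],np.round(sorted(dd)[:2]+sorted(dd)[-2:]))
for s,c in spec(im):
    print(s,c,onz('top',*c,.036))
    # axis direction
m=(im.astype(int)[140:170,325:355].min(2)>0)
sat=cv2.cvtColor(im,cv2.COLOR_RGB2HSV)[140:170,325:355];mm=(sat[:,:,1]<45).astype('uint8')
n,l,s,c=cv2.connectedComponentsWithStats(mm)
for i in range(1,n):
    if 60<s[i][4]<400:
        q=c[i]+[325,140];print('button',s[i],q,onz('top',*q,.08))
print('tcp px',proj('top',telemetry.get_obs()['tool_pos']))
E
```

```text
[2.38557523e-02 3.35242692e+02] 0.06794397842198559
line [[ 0.5552 -0.0574  0.012 ]
 [ 0.4526 -0.0603  0.012 ]] yaw 1.614504135767789
edge col 328 [np.float64(172.5), np.float64(171.5), np.float64(220.5), np.float64(221.5), np.float64(173.5)] [-12. -12.  24.  32.]
edge col 352 [np.float64(171.5), np.float64(172.5), np.float64(220.5), np.float64(221.5), np.float64(170.5)] [-11.  -8.  23.  32.]
edge col 376 [np.float64(220.5), np.float64(178.5), np.float64(177.5), np.float64(219.5), np.float64(221.5)] [-13. -12.   9.  15.]
[361, 194, 10, 17, 164] [365.55, 202.29] [ 0.49825701 -0.13481581  0.036     ]
[312, 197, 10, 17, 163] [316.64, 204.91] [0.48850406 0.01260749 0.036     ]
tcp px [573.58381263 308.13613641]
```

```bash
cat >> h.py <<'E'
from scipy.spatial.transform import Rotation as R
S0=np.array([.5095,-.0587]);YAW=1.6
def st(x,y):
    c,s=np.cos(np.radians(YAW)),np.sin(np.radians(YAW));return S0+[c*x-s*y,s*x+c*y]
def tost(p):
    c,s=np.cos(np.radians(YAW)),np.sin(np.radians(YAW));q=np.array(p[:2])-S0;return np.array([c*q[0]+s*q[1],-s*q[0]+c*q[1]])
def axis(im,u0,u1,v0,v1):
    r=im.astype(float);w=np.clip(r[:,:,0]-r[:,:,2]-8,0,None)[v0:v1,u0:u1]
    rows=[i for i in range(v1-v0) if w[i].sum()>.6*np.median(np.sort(w.sum(1))[-9:])]
    k=np.array([(w[i]*np.arange(u0,u1)).sum()/w[i].sum() for i in rows]);v=np.array(rows)+v0
    f=np.polyfit(v[1:-1],k[1:-1],1);a,b=[onz('top',np.polyval(f,t),t,.028) for t in(v[0],v[-1])]
    mid=(a+b)/2;d=a-b
    sd=np.std(k[1:-1]-np.polyval(f,v[1:-1]))
    return tost(mid),np.degrees(np.arctan2(d[1],d[0]))-YAW,(v[0],v[-1]),sd
def shift(pos,yaw):
    o=telemetry.get_obs();R0=R.from_euler('xyz',o['orientation'],degrees=True)
    R1=R.from_euler('xyz',[180,0,yaw],degrees=True)
    return np.round(R0.inv().apply(np.array(pos)-o['tool_pos']),4),np.round((R0.inv()*R1).as_rotvec(),4)
E
python3 - <<'E'
from h import *
im=snap('top')
a=axis(im,354,378,185,216);print('spec st',a)
print('blank',axis(im,305,329,185,218))
print('btn proj',proj('top',[*st(.135,0),.088]),'hsg corners',[np.round(proj('top',[*st(x,y),.066]),1).tolist() for x,y in((.085,.0425),(.085,-.0425),(.185,.0425),(.185,-.0425))])
h=im[140:170,325:356].astype(int);m=((h.max(2)-h.min(2))<22).astype('uint8')
n,l,s,c=cv2.connectedComponentsWithStats(m);print([(s[i].tolist(),(c[i]+[325,140]).tolist()) for i in range(n)])
print(shift([*st(*a[0]),.10],YAW-180))
E
```

```text
spec st (array([-0.01271293, -0.07675579]), np.float64(-1.9270736438776759), (np.int64(195), np.int64(210)), np.float64(0.03208113900736793))
blank (array([-0.01802238,  0.07163435]), np.float64(0.4055982023766713), (np.int64(198), np.int64(212)), np.float64(0.03703132325922823))
btn proj [340.02813993 150.41906323] hsg corners [[325.9, 168.8], [354.3, 168.4], [325.3, 136.6], [353.4, 136.2]]
[([1, 0, 30, 30, 386], [340.6968911917098, 151.54663212435233]), ([0, 0, 2, 30, 42], [325.2857142857143, 157.07142857142858]), ([5, 1, 1, 1, 1], [330.0, 141.0]), ([28, 0, 3, 30, 57], [354.3333333333333, 155.12280701754386]), ([3, 2, 25, 25, 438], [338.8972602739726, 156.91324200913243]), ([9, 3, 1, 1, 1], [334.0, 143.0]), ([15, 5, 1, 1, 1], [340.0, 145.0]), ([21, 6, 2, 2, 2], [346.5, 146.5]), ([23, 8, 1, 1, 1], [348.0, 148.0]), ([25, 11, 1, 1, 1], [350.0, 151.0])]
(array([-0.433 ,  0.3919,  0.1057]), array([ 1.000e-03, -2.000e-04,  2.848e-01]))
```

Emit:
carry_out(rows=[[-0.05,0.045,0,0,0,0.04],[-0.1,0.09,0,0,0,0.08],[-0.15,0.135,0,0,0,0.12],[-0.2,0.18,0,0,0,0.16],[-0.25,0.225,0,0,0,0.2],[-0.3,0.27,0.02,0,0,0.24],[-0.35,0.315,0.04,0,0,0.27],[-0.39,0.35,0.05,0,0,0.285]], grip=-1)

```text
clock: 1.2
tool_pos: [0.4568, -0.2125, 0.1622]
orientation: [-180.0, 0.0, -178.4]
force: [0.3, -0.8, 0.8]
opening: 0.0134
gripper_force: 0.0
```

Run:
```python
from h import *
o=telemetry.get_obs();print(o['tool_pos'],o['orientation'],o['opening'],o['force'],o['joint_pos'])
print(shift([*st(-.013,-.0845),.10],YAW-180-1.9))
p=onz('top',340.2,155,.088);print('btn',p,tost(p))
```

```text
[ 0.4567821  -0.21246229  0.1622309 ] [-1.79997594e+02  3.28173169e-02 -1.78443596e+02] 0.013353946099981808 [ 0.33607864 -0.76971554  0.77980772] [-2.56584709e+00  6.34437149e+00 -2.42344246e+01  4.69098141e-05
 -5.93882985e+01 -8.58777735e+01]
(array([-0.0439,  0.0678,  0.0623]), array([-0.    ,  0.0006,  0.0324]))
btn [ 0.63048364 -0.05550241  0.088     ] [ 0.12102575 -0.00018172]
```

Emit:
carry_out(rows=[[-0.02,0.034,0.03,0,0,0.016],[-0.044,0.068,0.062,0,0,0.032],[-0.044,0.068,0.085,0,0,0.032],[-0.044,0.068,0.1,0,0,0.032],[-0.044,0.068,0.106,0,0,0.032],[-0.044,0.068,0.106,0,0,0.032]])

```text
clock: 1.95
tool_pos: [0.4983, -0.1456, 0.0567]
orientation: [-180.0, 0.0, 179.7]
force: [0.3, -0.1, 0.3]
opening: 0.0003
gripper_force: 0.0
```

Run:
```python
from h import *
o=telemetry.get_obs();print(o['tool_pos'],o['orientation'],o['opening'],o['force'],tost(o['tool_pos']))
a=snap('top');b=snap('side')
u,v=proj('side',o['tool_pos']).astype(int);print(u,v)
A=cv2.resize(a[150:250,290:390],(400,400),interpolation=cv2.INTER_CUBIC);B=cv2.resize(b[v-55:v+25,u-40:u+40],(400,400),interpolation=cv2.INTER_CUBIC)
cv2.imwrite('pics/c1.png',np.hstack([A,B])[:,:,::-1])
```

```text
[ 0.49825508 -0.14563106  0.05666656] [-1.79995335e+02  3.38392637e-03  1.79715287e+02] 0.00030730811337722087 [ 0.29469842 -0.05742194  0.28904119] [-0.01366779 -0.08658319]
357 199
```

View pics/c1.png

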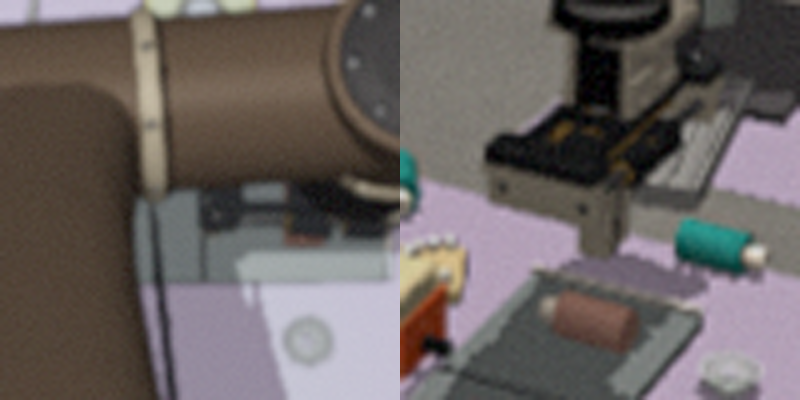

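Emit:
carry_out(rows=[[0,0,0.005,0,0,0],[0,0,0.009,0,0,0],[0,0,0.0105,0,0,0],[0,0,0.0105,0,0,0]])

```text
clock: 2.55
tool_pos: [0.4982, -0.1451, 0.0458]
orientation: [-180.0, -0.0, 179.8]
force: [0.4, -0.1, 0.3]
opening: 0.0002
gripper_force: 0.0
```

Run:
```python
from h import *
o=telemetry.get_obs();print(o['tool_pos'],o['force'],tost(o['tool_pos']))
b=snap('side');u,v=350,210
print('tcp',proj('side',o['tool_pos']),'spec top ends',[proj('side',[*st(x,-.0768),.044]) for x in(-.038,.012)])
B=cv2.resize(b[v-35:v+25,u-40:u+40],(640,480),interpolation=cv2.INTER_CUBIC)
cv2.imwrite('pics/c2.png',B[:,:,::-1])
```

```text
[ 0.49823025 -0.14513564  0.04584653] [ 0.44435561 -0.05811566  0.30136015] [-0.01367878 -0.08608727]
tcp [356.84916609 202.39322319] spec top ends [array([362.36828482, 205.89221734]), array([348.6541859 , 202.29710341])]
```

View pics/c2.png

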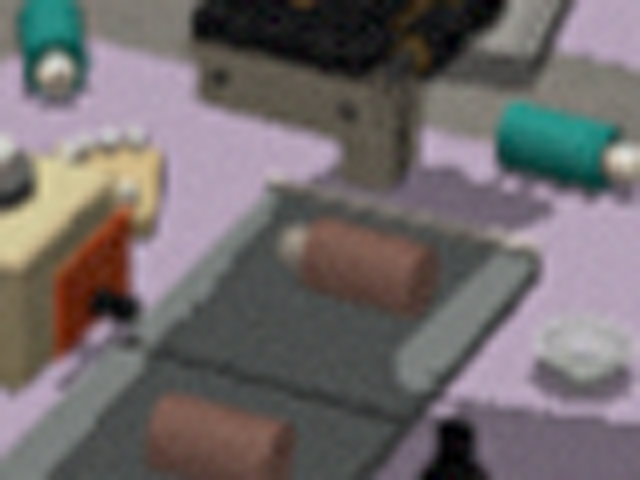

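The tip appears about 4 px higher than the reported TCP projects. I'll centre it over the cylinder's top and descend by feel.

Emit:
carry_out(rows=[[0,0.005,0,0,0,0],[0,0.005,0.001,0,0,0],[0,0.005,0.002,0,0,0],[0,0.005,0.002,0,0,0]])

```text
clock: 3.1
tool_pos: [0.4983, -0.1401, 0.0439]
orientation: [-180.0, -0.0, 179.8]
force: [-0.0, -0.6, 0.3]
opening: 0.0008
gripper_force: 0.0
```

Emit:
carry_out(rows=[[0,0,0.0005,0,0,0],[0,0,0.001,0,0,0],[0,0,0.001,0,0,0]])

```text
clock: 3.48
tool_pos: [0.4983, -0.1402, 0.0429]
orientation: [-180.0, -0.0, 179.8]
force: [-0.4, 0.2, 0.2]
opening: 0.0007
gripper_force: 0.0
```

Emit:
carry_out(rows=[[0,0,0.0005,0,0,0],[0,0,0.001,0,0,0],[0,0,0.001,0,0,0]])

```text
clock: 3.85
tool_pos: [0.4983, -0.1401, 0.0419]
orientation: [-180.0, -0.0, 179.8]
force: [1.0, 0.5, 0.3]
opening: 0.0004
gripper_force: 0.0
```

Emit:
carry_out(rows=[[0,0,0.0005,0,0,0],[0,0,0.001,0,0,0],[0,0,0.001,0,0,0]])

```text
clock: 4.22
tool_pos: [0.4983, -0.1401, 0.0409]
orientation: [-180.0, -0.0, 179.8]
force: [0.2, -0.1, 0.3]
opening: 0.0006
gripper_force: 0.0
```

Run:
```python
from h import *
o=telemetry.get_obs();print(o['tool_pos'],o['force'],tost(o['tool_pos']))
b=snap('side');u,v=350,210
print('tcp',(proj('side',o['tool_pos'])-[u-40,v-35])*8)
B=cv2.resize(b[v-35:v+25,u-40:u+40],(640,480),interpolation=cv2.INTER_CUBIC)
cv2.imwrite('pics/c3.png',B[:,:,::-1])
```

```text
[ 0.49829501 -0.14013677  0.04092049] [ 0.23838003 -0.13236796  0.30653711] [-0.01347447 -0.08109216]
tcp [368.92201572 234.65217767]
```

View pics/c3.png

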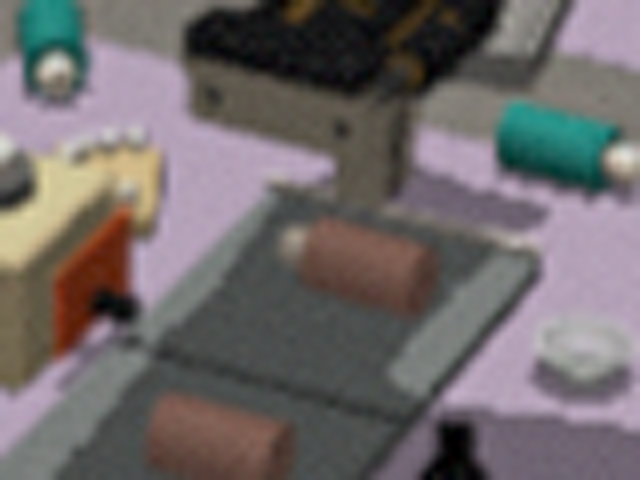

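Emit:
carry_out(rows=[[0,0,0.0007,0,0,0],[0,0,0.0015,0,0,0],[0,0,0.0015,0,0,0]])

```text
clock: 4.65
tool_pos: [0.4983, -0.1401, 0.0394]
orientation: [180.0, -0.0, 179.8]
force: [0.0, -0.3, -1.0]
opening: 0.0004
gripper_force: 0.0
```

Run:
```python
from h import *
print(telemetry.get_obs()['force'])
o,d=ray('side',310+372/8,175+202/8)
for y in(-.125,-.135,-.14,-.15,-.16):print(y,o+d*(y-o[1])/d[1])
print('body check: z at')
```

```text
[ 0.03503764 -0.25068917 -0.96049638]
-0.125 [ 0.4902075  -0.125       0.06659134]
-0.135 [ 0.49496531 -0.135       0.06016107]
-0.14 [ 0.49734421 -0.14        0.05694594]
-0.15 [ 0.50210202 -0.15        0.05051566]
-0.16 [ 0.50685983 -0.16        0.04408539]
body check: z at
```

Emit:
carry_out(rows=[[0,0,0.0005,0,0,0],[0,0,0.001,0,0,0],[0,0,0.001,0,0,0]])

```text
clock: 5.03
tool_pos: [0.4983, -0.1402, 0.0384]
orientation: [180.0, -0.0, 179.8]
force: [0.5, -0.5, 1.0]
opening: 0.0
gripper_force: 0.0
```

Emit:
carry_out(rows=[[0,0,0.0005,0,0,0],[0,0,0.001,0,0,0],[0,0,0.001,0,0,0]])

```text
clock: 5.4
tool_pos: [0.4983, -0.1402, 0.0374]
orientation: [-180.0, -0.0, 179.8]
force: [-0.1, -1.0, 0.5]
opening: 0.0006
gripper_force: 0.0
```

Run:
```python
from h import *
o=telemetry.get_obs();print(o['tool_pos'],o['force'],tost(o['tool_pos']))
b=snap('side');u,v=350,210
B=cv2.resize(b[v-35:v+25,u-40:u+40],(640,480),interpolation=cv2.INTER_CUBIC)
cv2.imwrite('pics/c4.png',B[:,:,::-1])
```

```text
[ 0.49830328 -0.14015563  0.0374313 ] [-0.09717218 -1.00074628  0.49706896] [-0.01346673 -0.08111124]
```

View pics/c4.png

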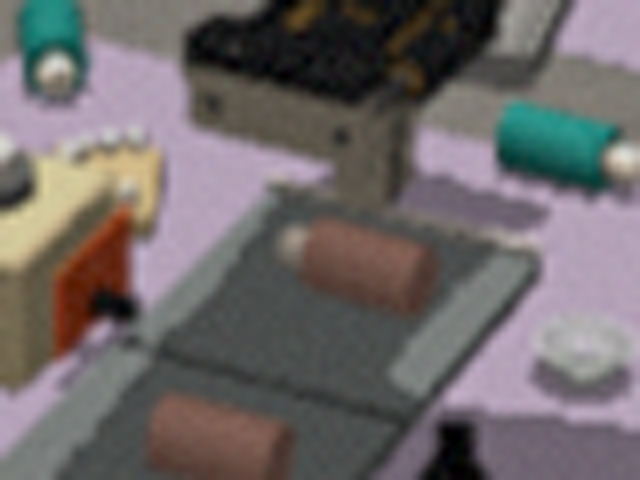

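Run:
```python
from h import *
b=snap('side').astype(int);s=cv2.imread('pics/s0.png')[:,:,::-1].astype(int)
np.set_printoptions(linewidth=200)
print('cols',list(range(346,366)))
for v in range(192,214):print(v,b[v,346:366].sum(1)//3,'|',(b[v,346:366,0]-b[v,346:366,2]))
print('s0')
for v in range(196,214):print(v,s[v,346:366].sum(1)//3)
```

```text
cols [346, 347, 348, 349, 350, 351, 352, 353, 354, 355, 356, 357, 358, 359, 360, 361, 362, 363, 364, 365]
192 [ 82  84  85  85  84  66  45  62  85  83  76  76  74  57  67 104 153 179 179 169] | [18 17 18 19 15 13  4 10 18 17 14 16 14 11 13  7  0 -3 -6 -3]
193 [ 93  85  86  81  85  79  69  74  90  85  82  79  70  59  75 116 164 178 179 176] | [15 15 17 20 19 15 17 13 15 18 16 13 14 14 12  7 -1 -5 -3 -4]
194 [141 126 113  98  92  87  85  85  89  81  77  79  65  50  74 108 164 177 179 176] | [ 2  3 10 12 14 16 17 16 19 14 14 17 16 10 16  3 -2 -4 -6 -5]
195 [177 177 160 145 133 100  83  87  82  75  82  81  67  48  66 104 153 179 177 176] | [-5 -5 -1  0  3 11 17 17 19 17 13 17 10 12 12  6 -2 -7 -3 -3]
196 [177 181 179 173 147 111  81  85  84  82  84  81  70  48  65  84 123 154 157 152] | [-5 -3 -7 -4 -4  9 15 15 12 17 17 15 12 10 15  9 -1 -4 -2 -5]
197 [150 163 157 146 114  93  84  82  80  85  88  85  69  48  70  92 105 111 109 111] | [ 2 -2 -2 -1  0  7 15 21 15 14 13 16 16  8 13  7  0 -3 -3 -1]
198 [104 109 107 111 111 102  86  85  81  78  84  84  70  55  81 103 110 108 105 107] | [11  8
[... 3076 characters left out ...]
102  97 109]
206 [140 139 109 112 119 126 125 134 136 141 142 145 145 147 144 141 120  78  86 113]
207 [ 98  97  94  97 106 107 114 121 123 128 132 136 140 144 145 138  99  53  74 110]
208 [ 84  78  77  81  86  95  99 100 109 115 118 122 128 132 133 117  68  53  69 103]
209 [ 67  64  62  67  73  77  86  90  92 101 104 112 114 121 114  98  57  50  82 109]
210 [ 79  62  55  57  60  58  70  70  78  86  93  94  98 105 105  79  57  56  85 111]
211 [104  84  64  62  49  58  59  60  59  68  70  79  83  91  86  62  56  59  85 113]
212 [118 111  87  65  61  62  63  58  58  56  62  60  67  73  72  57  56  70  97 109]
213 [112 112 105  91  91  92  86  68  61  58  58  56  61  53  58  62  64  91 112 114]
```

The tip's lower edge is at row 201 and the cylinder's top at row 203, so a visible gap remains and contact should come a few mm lower. I'll continue by feel.

Emit:
carry_out(rows=[[0,0,0.001,0,0,0],[0,0,0.002,0,0,0],[0,0,0.002,0,0,0]])

```text
clock: 5.88
tool_pos: [0.4983, -0.1401, 0.0354]
orientation: [-180.0, -0.0, 179.8]
force: [0.7, -0.7, -0.6]
opening: 0.0005
gripper_force: 0.0
```

Emit:
carry_out(rows=[[0,0,0.0005,0,0,0],[0,0,0.001,0,0,0],[0,0,0.001,0,0,0]])

```text
clock: 6.25
tool_pos: [0.4983, -0.1401, 0.0344]
orientation: [-180.0, -0.0, 179.8]
force: [0.9, -0.1, 0.7]
opening: 0.0005
gripper_force: 0.0
```

Run:
```python
from h import *
b=snap('side').astype(int);np.set_printoptions(linewidth=200);print(telemetry.get_obs()['force'])
for v in range(196,214):print(v,b[v,346:366].sum(1)//3,'|',(b[v,346:366,0]-b[v,346:366,2]))
```

```text
[-0.03521228  0.66890928 -0.46847293]
196 [176 176 164 152 106  86  79  84  84  85  85  85  65  39  67  87 123 154 158 152] | [-4 -4 -4 -1  5 14 17 18 14 15 18 16 12  9 14 12  0 -5 -3 -4]
197 [157 163 161 147 117 107  86  72  85  83  84  85  68  52  69  88 101 110 108 110] | [ 0 -2  0 -1  1  2 15 14 16 15 16 13 13 11 14  8  2 -3 -5 -2]
198 [103 107 113 114 117 120  83  85  81  88  83  86  68  48  69  91 103 108 104 106] | [11  9  7  6  4  8 15 15 18 15 17 16 11 13 11  5 -1 -4 -2 -2]
199 [ 78  78  86  94 104  96  83  84  83  85  86  81  69  52  83 104 110 111 109 110] | [ 7  5  6  8  7 14 17 16 16 17 17 17 15  5  6  2 -2 -4 -3 -2]
200 [ 73  75  77  79  81  77  81  83  87  85  86  78  68  71 105 111 112 110 110 110] | [-2 -2  3  3  5  9 16 15 13 16 17 20 14  5  5 -1 -1 -3 -5 -3]
201 [ 76  78  72  80  75  74  78  80  80  81  88  83  81  86 108 112 116 118 115 113] | [-6 -2 -1  0  6  6  8  7 11  9 17 15 13  9  8  7  3  5  0 -2]
202 [ 79  85  78  83  91  86  84  82  78  80  82  83  84  88  95 104 112 113 114 109] | [ 0 -1  2 18 29 24 19 15 12 11  6  9  7  6  8 10 13 11  6  6]
203 [115 118
[... 837 characters left out ...]
41 41 38 42 41 36 32 28 19  2]
209 [73 70 70 65 73 75 71 77 78 81 86 88 90 91 91 75 63 63 67 78] | [-2 16 28 33 31 33 34 38 34 36 39 37 38 39 40 32 28 27 21  1]
210 [74 73 67 63 61 72 71 73 72 77 77 81 82 84 83 74 64 62 66 76] | [-1  8 20 29 32 33 33 34 32 32 35 35 37 37 36 32 27 27 14  0]
211 [78 74 75 68 66 68 64 68 68 67 77 72 76 79 77 61 60 66 71 78] | [-4 -3  4 15 16 24 27 28 29 30 30 35 34 35 34 31 30 25 10 -4]
212 [77 76 74 78 72 76 71 68 68 65 65 62 72 70 70 63 65 66 75 79] | [-2 -1 -6  0  0  4  8 17 22 25 27 31 29 34 31 24 25 14  1  0]
213 [ 77  78  77  82  74  76  79  76  71  71  68  69  65  69  65  61  59  70  87 101] | [-3 -4 -3 -4  0 -5 -2 -3  3  9 10 18 21 29 31 28 27 10  0 -5]
```

Emit:
carry_out(rows=[[0,0,0.001,0,0,0],[0,0,0.002,0,0,0],[0,0,0.003,0,0,0],[0,0,0.003,0,0,0]])

```text
clock: 6.8
tool_pos: [0.4983, -0.1401, 0.0313]
orientation: [180.0, -0.0, 179.8]
force: [-0.3, 0.1, -0.2]
opening: 0.0004
gripper_force: 0.0
```

Emit:
carry_out(rows=[[0,0,0.0005,0,0,0],[0,0,0.001,0,0,0],[0,0,0.001,0,0,0]])

```text
clock: 7.18
tool_pos: [0.4983, -0.1401, 0.0304]
orientation: [-180.0, -0.0, 179.8]
force: [0.4, 0.1, -0.4]
opening: 0.0005
gripper_force: 0.0
```

Emit:
carry_out(rows=[[0,0,0.0005,0,0,0],[0,0,0.001,0,0,0],[0,0,0.001,0,0,0]])

```text
clock: 7.55
tool_pos: [0.4983, -0.1401, 0.0294]
orientation: [180.0, -0.0, 179.8]
force: [0.5, -1.3, -0.1]
opening: -0.0
gripper_force: 0.0
```

Run:
```python
from h import *
b=snap('side').astype(int);np.set_printoptions(linewidth=200)
o=telemetry.get_obs();print(o['force'],o['moment'],np.round(o['tau'],2))
for v in range(196,214):print(v,b[v,346:366].sum(1)//3,'|',(b[v,346:366,0]-b[v,346:366,2]))
```

```text
[-0.68710487 -0.73652747 -0.21388051] [ 0.01387436 -0.02715466  0.01476724] [ -0.   -44.29  20.58   4.9   -0.08  -0.  ]
196 [125 116  95  91  85  85  83  87  86  86  79  82  63  46  76 101 142 156 153 150] | [ 4  8 14 14 16 18 13 15 17 17 18 16 11  6 12  6 -1 -4 -6 -2]
197 [150 136 114 105  93  91  81  86  86  83  86  84  69  43  69  85 108 110 106 110] | [ 4  3  8 11 13 13 16 18 19 17 16 17 16 11 14 12 -2 -3 -2 -4]
198 [107 113 105 114 108 101  81  83  85  87  82  88  73  50  68  86 106 107 108 107] | [ 9 12  8  8  8 11 17 16 16 15 16 17 14  9 12 11 -1 -2 -5  0]
199 [ 84  77  87  95 103 100  90  85  83  79  85  83  69  58  79  94 108 110 112 110] | [ 4  7  9  8  8 11 19 14 16 17 17 14 11 11 11  5 -5 -5 -3 -2]
200 [ 70  69  79  81  84  82  83  85  86  83  87  84  64  56  95 107 110 111 111 110] | [-1 -2 -2  0  4 11 14 17 18 16 18 17 13 11 11  2 -2 -3 -2 -6]
201 [ 77  76  75  75  74  73  84  83  83  82  85  76  66  64 101 111 118 119 108 109] | [-5 -7 -3 -2  7 10 15 16 15 14 14 16 12  8 11  7  7  4  0 -1]
202 [ 79  83  78  86  92  88  85  84  83  86  84  82  72  63  92 103 114 114 111
[... 899 characters left out ...]
5 33 36 38 38 39 37 37 39 40 42 42 40 32 29 21  3]
209 [78 68 65 67 73 71 73 78 82 79 87 88 90 89 93 80 66 60 70 79] | [-2 16 29 30 32 37 32 31 36 38 37 39 39 38 39 34 30 30 18  1]
210 [74 73 71 66 67 67 68 69 70 76 74 84 83 86 84 73 62 59 67 73] | [-2  8 21 28 28 31 33 31 35 34 35 34 36 39 34 32 29 27 15 -4]
211 [80 75 73 67 67 65 67 66 72 68 73 73 76 79 76 65 61 66 72 71] | [-1 -3  6 13 14 21 30 33 32 31 32 32 37 34 36 30 30 21  7 -3]
212 [73 78 75 77 67 73 71 67 67 65 68 67 67 70 74 62 59 66 75 74] | [-3 -3 -3 -2  1  7 11 15 19 24 29 28 30 33 32 30 30 16  2 -4]
213 [76 78 78 78 80 76 80 71 76 68 70 65 65 66 69 63 66 71 76 89] | [-2 -4  0 -8 -1 -4 -2 -3  4 11 12 14 21 27 33 28 24 10 -2 -4]
```

Emit:
carry_out(rows=[[0,0,0.001,0,0,0],[0,0,0.002,0,0,0],[0,0,0.002,0,0,0]])

```text
clock: 7.98
tool_pos: [0.4983, -0.1401, 0.0274]
orientation: [180.0, -0.0, 179.8]
force: [-0.2, 0.5, -0.6]
opening: 0.0005
gripper_force: 0.0
```

Run:
```python
from h import *
b=sum(snap('side').astype(int) for _ in range(3))//3;np.set_printoptions(linewidth=200)
o=telemetry.get_obs();print(o['force'],o['tool_pos'])
for v in range(199,209):print(v,b[v,346:366].sum(1)//3,'|',(b[v,346:366,0]-b[v,346:366,2]))
```

```text
[-0.67646211 -0.43058246 -1.05227941] [ 0.49832305 -0.14014105  0.02744644]
199 [ 81  81  87  96 111 111  85  80  82  80  80  83  70  51  69  89 108 110 109 109] | [ 2  6  6  7 10 14 16 16 16 16 16 16 14  9 13  7 -2 -4 -3 -4]
200 [ 72  72  77  81  83  81  83  82  82  85  86  83  68  57  80  95 112 107 109 109] | [-3 -2  0  1  2 10 14 16 17 16 16 17 14 10 13  6 -1 -4 -3 -5]
201 [ 75  75  75  74  76  75  84  85  86  86  85  82  68  57  89 106 118 120 113 111] | [-3 -4 -4  0  8 10 14 15 15 15 17 14 14 10 13 10  5  5  1 -2]
202 [ 79  81  81  85  91  87  83  86  84  84  85  79  68  65  89 104 112 112 109 112] | [-2  1  2 14 30 27 17 16 16 14 16 14 12  5  7 10 14 11  9  6]
203 [115 113 101  98  99  96  91  89  86  83  86  79  74  70  78  86  87  84  92 101] | [13 15 19 38 46 42 32 27 22 17 17 16 14  3  1  0  5  5  9 11]
204 [144 143 113 100 100 102 101 101  93  90  91  89  89  84  82  81  79  77  77  87] | [23 24 34 44 45 44 44 42 37 30 30 31 30 23 16  8  2 -2  1  3]
205 [137 133  99  92  97 100  98 103 102 103 102 102 100  96  95  91  84  76  73  78] | [20 25 39 41 42 42 43 43 43 45 45 45 45 43 40 33 21 10  2 -5]
206 [119 111  87  86  89  92  93  95 100 101 102 102 103 102 102 101  87  71  67  77] | [20 26 40 40 42 41 42 41 43 44 45 43 47 44 45 46 40 30 14 -1]
207 [ 96  90  77  81  84  86  87  88  94  95  97  98 102 101 103  98  79  63  67  76] | [16 24 34 36 36 37 41 39 40 41 41 43 42 44 44 42 37 31 18  0]
208 [84 81 73 75 78 82 79 85 85 89 90 90 95 96 97 88 66 61 64 75] | [ 6 20 33 35 35 35 35 36 38 40 41 40 41 43 44 38 30 29 20  3]
```

The fingertip now starts to cover pink pixels at row 204, so it is above the cylinder. I'll keep going in small steps until I feel contact.

Emit:
carry_out(rows=[[0,0,0.0005,0,0,0],[0,0,0.001,0,0,0],[0,0,0.001,0,0,0]])

```text
clock: 8.5
tool_pos: [0.4983, -0.1401, 0.0264]
orientation: [-180.0, -0.0, 179.8]
force: [0.1, -0.1, -0.2]
opening: 0.0006
gripper_force: 0.0
```

Emit:
carry_out(rows=[[0,0,0.0005,0,0,0],[0,0,0.001,0,0,0],[0,0,0.001,0,0,0]])

```text
clock: 8.88
tool_pos: [0.4983, -0.1402, 0.0254]
orientation: [-180.0, -0.0, 179.8]
force: [-0.1, -0.1, 0.1]
opening: 0.0001
gripper_force: 0.0
```

Emit:
carry_out(rows=[[0,0,0.0005,0,0,0],[0,0,0.001,0,0,0],[0,0,0.001,0,0,0]])

```text
clock: 9.25
tool_pos: [0.4983, -0.1401, 0.0244]
orientation: [180.0, -0.0, 179.8]
force: [-0.0, 0.7, 0.6]
opening: 0.0006
gripper_force: 0.0
```

Run:
```python
from h import *
b=sum(snap('side').astype(int) for _ in range(2))//2;np.set_printoptions(linewidth=200)
o=telemetry.get_obs();print(o['force'],o['tool_pos'])
for v in range(199,213):print(v,b[v,346:366].sum(1)//3,'|',(b[v,346:366,0]-b[v,346:366,2]))
B=cv2.resize(b[175:235,310:390].astype('uint8'),(800,600),interpolation=cv2.INTER_CUBIC)
cv2.imwrite('pics/c5.png',np.clip(B[:,:,::-1].astype(int)*1.6,0,255))
```

```text
[ 0.07062306  0.14214342 -0.24789614] [ 0.49833889 -0.14013651  0.02447554]
199 [ 82  77  81  88  87  92  86  87  89  86  89  83  70  49  74  87 109 111 109 107] | [ 5  7  6  7 12 15 17 17 17 16 17 17 10  8 14  6 -5 -3 -5 -3]
200 [ 73  71  79  81  78  79  83  84  84  83  82  79  66  57  80  92 110 109 110 112] | [-4  1  0  1  4 11 16 17 16 15 14 17 13 13 15  7  0 -3 -3 -2]
201 [ 76  75  74  81  79  76  83  84  85  86  83  80  67  58  85  99 117 119 115 111] | [-4 -3 -4 -1  8 11 17 16 14 16 16 16 14 10 16 10  3  4  2 -1]
202 [ 79  80  80  85  87  87  86  83  83  86  85  80  66  56  86 103 113 116 111 113] | [-1 -1  3 15 30 23 15 16 16 15 15 17 13  9 10 10 11 12  8  5]
203 [113 115 104  95 101  95  86  83  88  84  84  78  61  53  80  84  88  82  92 104] | [14 15 19 38 43 35 20 17 16 15 16 13 10  4  1  2  4  4  9 11]
204 [144 143 113 100 103 100  93  90  90  89  86  85  76  74  83  77  77  77  79  82] | [24 24 34 43 44 43 34 32 24 22 17 23 30 25 15 10  1  0  1  3]
205 [137 134  99  92  97 100  98  99  97  95  95  95 103  97  93  92  82  76  72  77] | [21 25 37 43 42 44 44 43 40 37 33 38
[... 393 characters left out ...]
 [ 9 22 33 34 34 36 37 37 38 38 40 41 41 42 44 39 31 30 18  2]
209 [75 69 67 67 72 72 76 78 82 83 85 86 88 90 89 80 65 62 71 75] | [ 1 14 29 32 32 31 32 35 33 36 35 39 38 40 41 32 29 31 20  3]
210 [77 72 68 65 66 65 68 73 73 77 79 81 82 84 86 72 66 59 70 77] | [-3  7 19 29 29 33 33 34 34 33 34 35 36 37 33 32 29 30 13 -4]
211 [77 77 73 70 67 69 63 64 65 71 70 75 74 78 76 65 64 64 74 84] | [-3 -2  5 12 19 20 28 31 34 30 34 34 36 37 36 31 29 24  7 -3]
212 [77 75 76 78 74 69 72 69 64 63 69 68 67 70 69 60 64 66 77 87] | [-1 -2 -1 -1 -1  5 10 14 21 26 27 29 30 34 32 29 26 14  0 -2][ WARN:0@2.436] global loadsave.cpp:1063 imwrite_ Unsupported depth image for selected encoder is fallbacked to CV_8U.
```

View pics/c5.png

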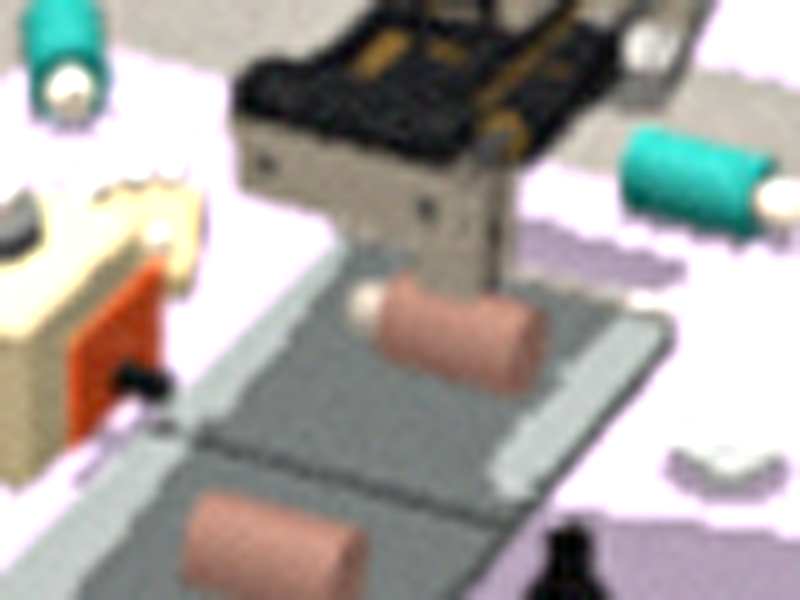

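The finger's lower end now just overlaps the cylinder's top, at crop (460,295), so it is on top. I'll carry on down to contact.

Emit:
carry_out(rows=[[0,0,0.0005,0,0,0],[0,0,0.001,0,0,0],[0,0,0.001,0,0,0]])

```text
clock: 9.72
tool_pos: [0.4984, -0.1402, 0.0236]
orientation: [-180.0, 0.0, 179.8]
force: [-0.6, -0.3, 1.9]
opening: 0.0001
gripper_force: 0.7
```

Emit:
carry_out(rows=[[0,0,0.0005,0,0,0],[0,0,0.001,0,0,0],[0,0,0.001,0,0,0]])

```text
clock: 10.1
tool_pos: [0.4985, -0.1404, 0.0233]
orientation: [-180.0, 0.0, 179.8]
force: [-2.3, -0.1, 10.2]
opening: 0.0005
gripper_force: 4.8
```

Emit:
carry_out(rows=[[0,0,0.0005,0,0,0],[0,0,0.001,0,0,0],[0,0,0.001,0,0,0]])

```text
clock: 10.48
tool_pos: [0.4986, -0.1407, 0.023]
orientation: [-179.9, 0.0, 179.8]
force: [-5.1, -1.5, 17.8]
opening: 0.0003
gripper_force: 8.9
```

Contact is at TCP z≈0.0237, so the tip sits about 20 mm above the reported TCP. I'll ease off to a light press and make the first rolling stroke, with a small turn to take out the yaw.

Emit:
carry_out(rows=[[0,0,-0.0015,0,0,0],[0,0.005,-0.0015,0,0,-0.011],[0,0.01,-0.0015,0,0,-0.022],[0,0.014,-0.0015,0,0,-0.033],[0,0.018,-0.0015,0,0,-0.033],[0,0.018,-0.0015,0,0,-0.033]])

```text
clock: 11.22
tool_pos: [0.4986, -0.1218, 0.0234]
orientation: [-180.0, 0.0, -178.3]
force: [-2.5, 1.0, 8.5]
opening: 0.0007
gripper_force: 4.2
```

Emit:
carry_out(rows=[[0,0,-0.004,0,0,0],[0,0,-0.015,0,0,0],[0,0,-0.015,0,0,0]])

```text
clock: 11.6
tool_pos: [0.4992, -0.122, 0.0389]
orientation: [180.0, 0.1, -178.3]
force: [-0.0, 0.3, -0.5]
opening: 0.0004
gripper_force: 0.0
```

```bash
cat >> h.py <<'E'
def side(im=None):
    "specimen in side view: rect of the pink component right of/above the blank; returns st x,y from axis centre ray at z=.028, yaw"
    r=(snap('side') if im is None else im).astype(int);m=((r[:,:,0]-r[:,:,2])>22).astype('uint8')
    m[:195]=0;m[245:]=0;m[:,:326]=0;m[:,372:]=0
    n,l,s,c=cv2.connectedComponentsWithStats(m);out=[]
    for i in range(1,n):
        if s[i][4]>60:
            (u,v),(w,h),a=cv2.minAreaRect(np.argwhere(l==i)[:,::-1].astype(np.float32))
            out.append((s[i].tolist(),np.round(c[i],2).tolist(),np.round((w,h,a),1).tolist(),np.round(tost(onz('side',*c[i],.028)),4).tolist()))
    return out
E
python3 - <<'E'
from h import *
s=cv2.imread('pics/s0.png')[:,:,::-1]
for t in side(s):print('before',t)
for t in side():print('now',t)
o=telemetry.get_obs();print(tost(o['tool_pos']),o['tool_pos'])
E
```

```text
before ([346, 202, 18, 12, 144], [355.25, 207.39], [17.5, 9.0, 14.0], [-0.0105, -0.0815])
before ([328, 224, 18, 13, 166], [336.71, 229.8], [17.3, 9.7, 15.3], [-0.0166, 0.0671])
now ([345, 203, 18, 13, 142], [354.0, 208.84], [18.0, 8.7, 16.7], [-0.0108, -0.0711])
now ([328, 224, 18, 13, 162], [336.99, 230.12], [17.7, 9.6, 16.7], [-0.0182, 0.0684])
[-0.01246553 -0.06301283] [ 0.49879876 -0.12203632  0.03845355]
```

Emit:
carry_out(rows=[[0,-0.008,0.01,0,0,0],[0,-0.008,0.0146,0,0,0],[0,-0.003,0.0146,0,0,0],[0,0.002,0.0146,0,0,0],[0,0.007,0.0146,0,0,0],[0,0.012,0.0146,0,0,0],[0,0.012,0.0146,0,0,0],[0,0.012,0.01,0,0,0]])

```text
clock: 12.65
tool_pos: [0.4975, -0.1103, 0.0274]
orientation: [-180.0, -0.1, -178.4]
force: [0.2, 0.2, -0.4]
opening: 0.0006
gripper_force: 0.0
```

Emit:
carry_out(rows=[[0,-0.01,0,0,0,0],[0,-0.01,0.0046,0,0,0],[0,-0.005,0.0046,0,0,0],[0,0,0.0046,0,0,0],[0,0.005,0.0046,0,0,0],[0,0.01,0.0046,0,0,0],[0,0.01,0.0046,0,0,0],[0,0.01,0,0,0,0]])

```text
clock: 13.65
tool_pos: [0.4969, -0.1003, 0.0275]
orientation: [-180.0, -0.1, -178.4]
force: [-0.0, 0.1, 0.7]
opening: 0.0005
gripper_force: 0.0
```

Emit:
carry_out(rows=[[0,0,-0.01,0,0,0],[0,0,-0.01,0,0,0]])

```text
clock: 13.9
tool_pos: [0.4982, -0.1002, 0.0388]
orientation: [180.0, 0.1, -178.4]
force: [-0.4, -0.0, -0.3]
opening: 0.0006
gripper_force: 0.0
```

Run:
```python
from h import *
for t in side():print('now',t)
o=telemetry.get_obs();print(tost(o['tool_pos']),o['tool_pos'])
```

```text
now ([343, 206, 18, 13, 145], [351.17, 211.72], [17.4, 8.8, 16.7], [-0.0103, -0.0502])
now ([329, 224, 17, 13, 160], [336.96, 230.02], [17.5, 9.5, 14.0], [-0.0179, 0.0679])
[-0.01273256 -0.04115562] [ 0.49792153 -0.10019508  0.03841825]
```

Each stroke advances the cylinder about 10 mm. Continuing.

Emit:
carry_out(rows=[[0,-0.009,0.01,0,0,0],[0,-0.009,0.0146,0,0,0],[0,-0.004,0.0146,0,0,0],[0,0.001,0.0146,0,0,0],[0,0.006,0.0146,0,0,0],[0,0.011,0.0146,0,0,0],[0,0.011,0.0146,0,0,0],[0,0.011,0.01,0,0,0]])

```text
clock: 14.95
tool_pos: [0.4969, -0.0893, 0.0274]
orientation: [-180.0, -0.1, -178.4]
force: [0.5, 0.1, 0.2]
opening: 0.0006
gripper_force: 0.0
```

Emit:
carry_out(rows=[[0,-0.01,0,0,0,0],[0,-0.01,0.0046,0,0,0],[0,-0.005,0.0046,0,0,0],[0,0,0.0046,0,0,0],[0,0.005,0.0046,0,0,0],[0,0.01,0.0046,0,0,0],[0,0.01,0.0046,0,0,0],[0,0.01,0,0,0,0]])

```text
clock: 15.95
tool_pos: [0.4963, -0.0794, 0.0275]
orientation: [-180.0, -0.1, -178.4]
force: [0.2, 0.3, 0.2]
opening: 0.0003
gripper_force: 0.0
```

Emit:
carry_out(rows=[[0,-0.01,0,0,0,0],[0,-0.01,0.0046,0,0,0],[0,-0.005,0.0046,0,0,0],[0,0,0.0046,0,0,0],[0,0.005,0.0046,0,0,0],[0,0.01,0.0046,0,0,0],[0,0.01,0.0046,0,0,0],[0,0.01,0,0,0,0]])

```text
clock: 16.95
tool_pos: [0.4961, -0.0694, 0.0275]
orientation: [-180.0, -0.1, -178.4]
force: [-0.1, -0.9, 0.2]
opening: 0.0007
gripper_force: 0.0
```

Emit:
carry_out(rows=[[0,0,-0.01,0,0,0],[0,0,-0.01,0,0,0]])

```text
clock: 17.2
tool_pos: [0.4973, -0.0692, 0.0388]
orientation: [180.0, 0.1, -178.4]
force: [0.7, 0.2, 0.7]
opening: 0.0005
gripper_force: 0.0
```

Run:
```python
from h import *
for t in side():print('now',t)
o=telemetry.get_obs();print(tost(o['tool_pos']),o['tool_pos'])
```

```text
now ([337, 210, 19, 13, 156], [346.69, 216.06], [18.7, 9.2, 18.4], [-0.009, -0.0192])
now ([329, 224, 17, 13, 161], [336.91, 230.11], [17.3, 9.6, 16.7], [-0.0179, 0.0684])
[-0.0127145 -0.0101387] [ 0.49707354 -0.06918975  0.03840204]
```

Emit:
carry_out(rows=[[0,-0.009,0.01,0,0,0],[0,-0.009,0.0146,0,0,0],[0,-0.004,0.0146,0,0,0],[0,0.001,0.0146,0,0,0],[0,0.006,0.0146,0,0,0],[0,0.011,0.0146,0,0,0],[0,0.011,0.0146,0,0,0],[0,0.011,0.005,0,0,0]])

```text
clock: 18.25
tool_pos: [0.4957, -0.0585, 0.0322]
orientation: [-180.0, -0.1, -178.4]
force: [-0.3, -0.4, -0.3]
opening: 0.0003
gripper_force: 0.0
```

Emit:
carry_out(rows=[[0,0,-0.03,0,0,0],[0,-0.05,-0.06,0,0,0],[0,-0.11,-0.06,0,0,0],[0,-0.17,-0.06,0,0,0],[0,-0.22,-0.06,0,0,0],[0,-0.22,-0.06,0,0,0]])

```text
clock: 19.0
tool_pos: [0.5021, -0.2812, 0.0924]
orientation: [-180.0, -0.1, -178.6]
force: [-0.9, 0.7, -0.7]
opening: 0.0005
gripper_force: 0.0
```

Run:
```python
from h import *
for t in side():print('now',t)
o=telemetry.get_obs();print(tost(o['tool_pos']),o['tool_pos'])
im=snap('top')
for s,c in spec(im):
    print(s,c,tost(onz('top',*c,.033)))
    print(axis(im,s[0]-6,s[0]+s[2]+6,185,218))
cv2.imwrite('pics/t2.png',cv2.resize(im[130:245,285:400],(575,575),interpolation=cv2.INTER_CUBIC)[:,:,::-1])
```

```text
now ([335, 212, 19, 12, 163], [345.07, 217.42], [19.3, 9.8, 18.4], [-0.008, -0.0093])
now ([328, 224, 18, 13, 168], [336.71, 229.8], [17.7, 9.7, 15.3], [-0.0166, 0.0672])
[-0.01361252 -0.22065779] [ 0.50205391 -0.27965184  0.09240482]
[330, 180, 57, 48, 2234] [360.87, 204.7] [-0.0200401  -0.06170145]
(array([-0.0076517 , -0.06372349]), np.float64(-7.568147493599126), (np.int64(185), np.int64(217)), np.float64(0.1899654684613948))
[312, 197, 10, 17, 165] [316.58, 204.98] [-0.01875919  0.07207347]
(array([-0.01802311,  0.07158881]), np.float64(0.619224737415971), (np.int64(198), np.int64(212)), np.float64(0.031110147703982252))
```

View pics/t2.png

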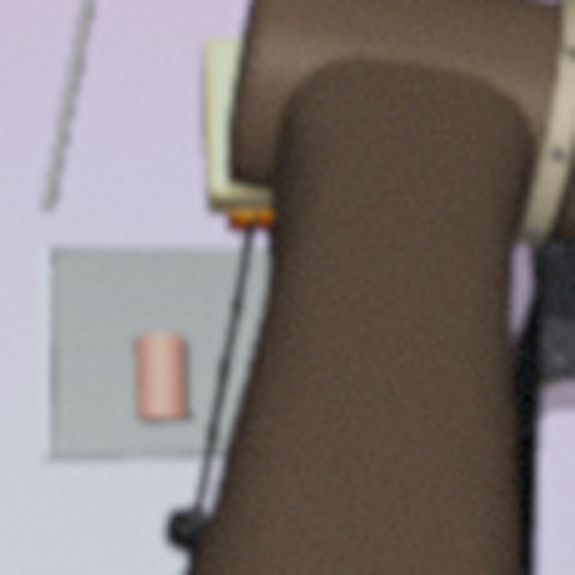

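The arm still covers the line and specimen in the top view, with only the blank showing at crop (162,375). I'll swing further aside.

Emit:
carry_out(rows=[[0.02,-0.055,0,0,0,0],[0.04,-0.11,0,0,0,0],[0.06,-0.165,0,0,0,0],[0.08,-0.22,0,0,0,0],[0.09,-0.24,0,0,0,0]])

```text
clock: 19.73
tool_pos: [0.4192, -0.5217, 0.0927]
orientation: [180.0, -0.0, -178.4]
force: [-0.5, 0.2, -1.2]
opening: 0.0006
gripper_force: 0.0
```

Run:
```python
from h import *
o=telemetry.get_obs();print(tost(o['tool_pos']),o['tool_pos'],o['orientation'])
im=snap('top')
for s,c in spec(im):
    print(s,c,tost(onz('top',*c,.033)))
    if s[4]<400: print(axis(im,s[0]-6,s[0]+s[2]+6,s[1]-6,s[1]+s[3]+6))
# white tooth + line offsets in px
g=im.astype(int)
np.set_printoptions(linewidth=220)
for v in range(184,216,2):print(v,g[v,330:352].sum(1)//3,(g[v,330:352,0]-g[v,330:352,2]))
```

```text
[-0.10319025 -0.46034735] [ 0.41920364 -0.5217491   0.0926791 ] [ 1.79987011e+02 -2.28040856e-02 -1.78401278e+02]
[337, 194, 10, 17, 158] [341.84, 202.0] [-0.01087266 -0.0044148 ]
(array([-0.01156534, -0.00479146]), np.float64(-1.8630251714923123), (np.int64(195), np.int64(210)), np.float64(0.05726505322059612))
[312, 197, 10, 17, 163] [316.64, 204.91] [-0.01854848  0.07188932]
(array([-0.01802333,  0.07157485]), np.float64(0.6590552776053191), (np.int64(198), np.int64(212)), np.float64(0.023754543048153904))
184 [165 165 167 167 166 166 167 167 157 133 131 155 167 167 166 167 166 165 165 165 165 166] [-9 -7 -8 -6 -8 -6 -7 -7 -6 -8 -6 -8 -9 -8 -8 -7 -7 -8 -8 -8 -8 -9]
186 [168 167 165 167 166 167 167 168 162 140 132 155 165 166 168 166 166 166 166 166 165 166] [-7 -9 -7 -8 -8 -7 -5 -6 -8 -6 -8 -9 -6 -8 -8 -9 -7 -8 -8 -8 -6 -8]
188 [166 167 168 168 167 167 167 169 162 141 131 158 170 169 165 166 164 166 166 166 166 166] [-7 -7 -8 -9 -8 -8 -8 -8 -6 -7 -4 -4 -5 -6 -7 -7 -5 -8 -7 -6 -7 -9]
190 [168 167 169 167 166 169 167 169 163 159 174 193 199 193 180 167 166 167 168 166 165 166] [-8 -
[... 1350 characters left out ...]
41 48 53 56 45 14 -6 -8 -9 -7]
208 [172 170 170 171 170 171 167 155 152 160 170 178 178 173 163 147 130 130 158 169 170 167] [-6 -6 -7 -6 -7 -7  0 22 49 55 53 46 42 48 53 56 44 14 -5 -8 -6 -8]
210 [172 171 171 170 170 171 166 151 141 137 136 141 144 145 137 126 122 135 158 168 169 168] [-7 -6 -6 -7 -7 -7 -3 12 29 41 47 41 37 39 40 38 24  3 -6 -7 -8 -8]
212 [170 171 171 171 171 170 171 169 166 149 124 131 154 158 157 160 165 166 170 169 169 170] [-7 -7 -8 -6 -8 -5 -8 -7 -6 -5 -2 -3 -5 -5 -5 -7 -9 -7 -7 -7 -7 -7]
214 [172 169 172 171 170 171 171 171 171 159 131 143 165 169 171 172 169 170 170 169 170 168] [ -6  -6  -6  -8  -8  -6  -9  -7  -9  -9  -6  -6  -7  -7  -6  -8 -10  -7  -8  -8  -8  -6]
```

Measured in station axes, the specimen is at x −11.6 mm and y −4.8 mm, with −1.9° yaw. It still needs about +4.8 mm in y and −3.4 mm in x. I'll return for one short diagonal stroke on its top.

Emit:
carry_out(rows=[[-0.012,0.058,0,0,0,0],[-0.024,0.116,0,0,0,0],[-0.036,0.174,0,0,0,0],[-0.048,0.232,0,0,0,0],[-0.06,0.29,0,0,0,0],[-0.072,0.348,0.01,0,0,0],[-0.083,0.4,0.02,0,0,0],[-0.09,0.44,0.03,0,0,0]])

```text
clock: 20.78
tool_pos: [0.497, -0.0746, 0.0632]
orientation: [180.0, 0.1, -178.2]
force: [1.3, 0.6, -0.2]
opening: 0.0005
gripper_force: 0.0
```

Emit:
carry_out(rows=[[-0.0016,0.0105,0.01,0,0,0],[-0.0016,0.0105,0.02,0,0,0],[-0.0016,0.0105,0.025,0,0,0],[-0.0016,0.0105,0.025,0,0,0]])

```text
clock: 21.28
tool_pos: [0.4979, -0.0685, 0.0376]
orientation: [-180.0, -0.1, -178.4]
force: [-1.1, -0.3, -0.3]
opening: 0.0004
gripper_force: 0.0
```

Run:
```python
from h import *
o=telemetry.get_obs();print(tost(o['tool_pos']),o['tool_pos'],o['orientation'])
for t in side():print('now',t)
```

```text
[-0.01184884 -0.00949557] [ 0.49792091 -0.0685227   0.03757485] [-1.79987910e+02 -5.69900453e-02 -1.78426906e+02]
now ([337, 212, 18, 12, 155], [345.17, 217.7], [17.7, 9.2, 15.9], [-0.009, -0.008])
now ([329, 224, 17, 13, 161], [337.0, 230.18], [17.6, 9.5, 15.9], [-0.0184, 0.0686])
```

Emit:
carry_out(rows=[[0,0,0.011,0,0,0],[0,0,0.0143,0,0,0],[0.001,0.0025,0.0143,0,0,0],[0.002,0.005,0.0143,0,0,0],[0.003,0.0075,0.0143,0,0,0],[0.004,0.0095,0.0143,0,0,0],[0.0045,0.0095,0.0143,0,0,0],[0.0045,0.0095,0.0143,0,0,0]])

```text
clock: 22.32
tool_pos: [0.4936, -0.0582, 0.0237]
orientation: [180.0, 0.0, -178.3]
force: [0.6, -0.3, 1.7]
opening: 0.0007
gripper_force: 0.6
```

Emit:
carry_out(rows=[[0,0,-0.003,0,0,0],[0,0,-0.04,0,0,0],[0.02,-0.05,-0.06,0,0,0],[0.03,-0.11,-0.06,0,0,0],[0.04,-0.17,-0.06,0,0,0],[0.05,-0.23,-0.06,0,0,0],[0.06,-0.29,-0.06,0,0,0],[0.07,-0.35,-0.06,0,0,0]])

```text
clock: 23.32
tool_pos: [0.4328, -0.412, 0.0837]
orientation: [180.0, -0.0, -178.4]
force: [2.1, 1.4, 0.2]
opening: 0.0007
gripper_force: 0.0
```

Emit:
carry_out(rows=[[0.01,-0.05,0,0,0,0],[0.02,-0.1,0,0,0,0],[0.02,-0.1,0,0,0,0]])

```text
clock: 23.7
tool_pos: [0.4148, -0.5134, 0.0826]
orientation: [180.0, -0.1, -178.6]
force: [0.5, -0.3, -0.8]
opening: 0.0003
gripper_force: 0.0
```

Run:
```python
from h import *
o=telemetry.get_obs();print(tost(o['tool_pos']),o['tool_pos'],o['orientation'])
im=snap('top')
for s,c in spec(im):
    print(s,c,tost(onz('top',*c,.033)))
    if s[4]<400: print(axis(im,s[0]-6,s[0]+s[2]+6,s[1]-6,s[1]+s[3]+6))
```

```text
[-0.10733497 -0.45187663] [ 0.41482401 -0.51339742  0.08256702] [ 1.79953351e+02 -8.42781335e-02 -1.78580772e+02]
[336, 194, 10, 17, 167] [340.47, 202.05] [-0.01095955 -0.000269  ]
(array([-0.01149509, -0.00038591]), np.float64(-1.6261373364143932), (np.int64(195), np.int64(210)), np.float64(0.029140219845663513))
[312, 197, 10, 17, 163] [316.64, 204.91] [-0.01854848  0.07188932]
(array([-0.01802326,  0.07157952]), np.float64(0.5696190146013711), (np.int64(198), np.int64(212)), np.float64(0.029061038330050387))
```

The specimen is now 0.4 mm from the line and about 1.6° off it, with x within about 3 mm. It doesn't slide along its axis under a gentle push, so I'll leave it there. Next is the button, at station (0.121, 0); I expect contact at TCP z≈0.068.

Emit:
carry_out(rows=[[-0.025,0.05,-0.03,0,0,0],[-0.05,0.1,-0.05,0,0,0],[-0.075,0.15,-0.05,0,0,0],[-0.1,0.2,-0.05,0,0,0],[-0.125,0.25,-0.05,0,0,0],[-0.15,0.3,-0.05,0,0,0],[-0.175,0.35,-0.05,0,0,0],[-0.2,0.4,-0.05,0,0,0]])

```text
clock: 24.75
tool_pos: [0.6049, -0.1022, 0.134]
orientation: [180.0, -0.0, -178.3]
force: [0.8, -1.6, -0.5]
opening: 0.0005
gripper_force: 0.0
```

Emit:
carry_out(rows=[[-0.015,0.03,0,0,0,0],[-0.028,0.052,0.02,0,0,0],[-0.028,0.052,0.04,0,0,0],[-0.028,0.052,0.05,0,0,0],[-0.028,0.052,0.05,0,0,0]])

```text
clock: 25.38
tool_pos: [0.6305, -0.0526, 0.0825]
orientation: [-180.0, -0.1, -178.4]
force: [-0.7, -0.1, 0.3]
opening: 0.0006
gripper_force: 0.0
```

Run:
```python
from h import *
o=telemetry.get_obs();print(tost(o['tool_pos']),o['tool_pos'],o['orientation'],o['force'])
b=snap('side');B=cv2.resize(b[165:240,280:380],(800,600),interpolation=cv2.INTER_CUBIC)
cv2.imwrite('pics/c6.png',B[:,:,::-1])
for t in side(b):print(t)
```

```text
[0.12112713 0.00276783] [ 0.63050262 -0.05255118  0.08251873] [-1.79979751e+02 -1.33801007e-01 -1.78367025e+02] [-0.72685748 -0.11408624  0.34626519]
([334, 212, 20, 13, 162], [344.52, 218.17], [19.3, 9.5, 18.4], [-0.0084, -0.0044])
([329, 224, 17, 13, 156], [337.06, 230.17], [17.5, 9.5, 14.0], [-0.0185, 0.0685])
```

View pics/c6.png

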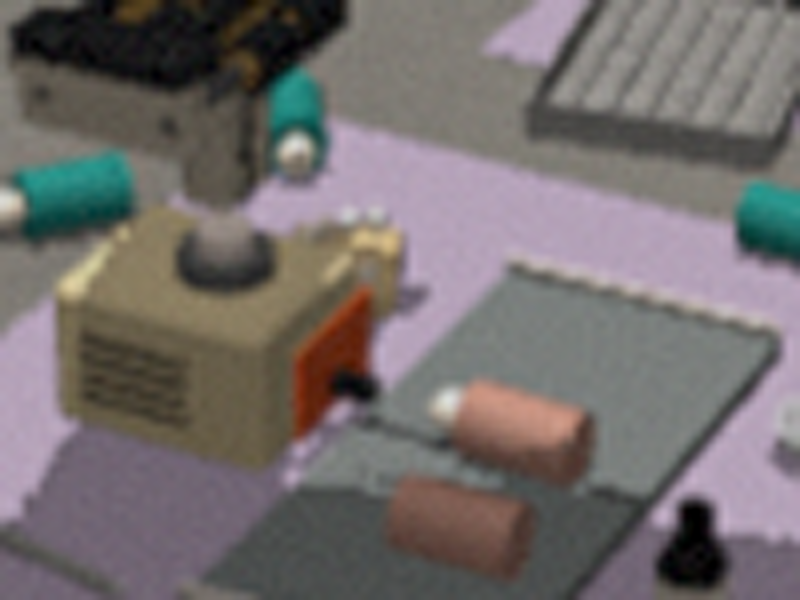

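The picture shows the tip at crop (218,205) directly above the button at (225,240). The toothed specimen lies on the line at (520,430) with its tooth towards the lamp, and the blank is untouched. Lowering onto the button.

Emit:
carry_out(rows=[[0,-0.003,0.005,0,0,0],[0,-0.003,0.01,0,0,0],[0,-0.003,0.014,0,0,0],[0,-0.003,0.016,0,0,0],[0,-0.003,0.017,0,0,0],[0,-0.003,0.017,0,0,0]])

```text
clock: 26.18
tool_pos: [0.6315, -0.0554, 0.0668]
orientation: [-180.0, -0.0, -178.3]
force: [-1.7, -0.8, 2.0]
opening: 0.0003
gripper_force: 0.7
```

Emit:
carry_out(rows=[[0,0,0.001,0,0,0],[0,0,0.002,0,0,0],[0,0,0.003,0,0,0],[0,0,0.003,0,0,0]])

```text
clock: 26.68
tool_pos: [0.6317, -0.0553, 0.0637]
orientation: [-180.0, 0.0, -178.3]
force: [-1.8, -0.5, 3.1]
opening: 0.0
gripper_force: 1.4
```

Emit:
carry_out(rows=[[0,0,0.001,0,0,0],[0,0,0.002,0,0,0],[0,0,0.002,0,0,0]])

```text
clock: 27.05
tool_pos: [0.6317, -0.0553, 0.0618]
orientation: [-180.0, 0.0, -178.3]
force: [-1.5, -1.2, 4.0]
opening: 0.0009
gripper_force: 1.9
```

Emit:
carry_out(rows=[[0,0,0.0005,0,0,0],[0,0,0.001,0,0,0],[0,0,0.001,0,0,0]])

```text
clock: 27.42
tool_pos: [0.6317, -0.0553, 0.0616]
orientation: [-180.0, 0.0, -178.3]
force: [-4.9, -0.5, 9.4]
opening: 0.0007
gripper_force: 5.1
```

The button has bottomed out: the force jumped to 9 N at 0.0616. I'll lift off and move clear, then check.

Emit:
carry_out(rows=[[0,0,-0.003,0,0,0],[0,0,-0.01,0,0,0],[0,0,-0.03,0,0,0],[0,0,-0.06,0,0,0],[0.025,-0.05,-0.07,0,0,0],[0.05,-0.1,-0.07,0,0,0],[0.075,-0.15,-0.07,0,0,0],[0.1,-0.2,-0.07,0,0,0]])

```text
clock: 28.42
tool_pos: [0.5369, -0.2592, 0.1309]
orientation: [180.0, 0.1, -178.3]
force: [1.1, -0.7, -0.0]
opening: 0.0005
gripper_force: 0.0
```

Emit:
carry_out(rows=[[0.03,-0.05,0,0,0,0],[0.06,-0.1,0,0,0,0],[0.09,-0.15,0,0,0,0],[0.12,-0.2,0,0,0,0],[0.13,-0.24,0,0,0,0],[0.13,-0.24,0,0,0,0],[0.13,-0.24,0,0,0,0]])

```text
clock: 29.3
tool_pos: [0.4143, -0.5015, 0.1303]
orientation: [180.0, -0.0, -178.4]
force: [0.0, -0.0, -0.2]
opening: -0.0001
gripper_force: 0.0
```

Run:
```python
from h import *
im=snap('top')
for s,c in spec(im):
    if s[4]<400: print(c,axis(im,s[0]-6,s[0]+s[2]+6,s[1]-6,s[1]+s[3]+6))
a=cv2.imread('pics/t0.png')[:,:,::-1].astype(int);d=abs(im.astype(int)-a).max(2)[110:270,222:420]>40
print('changed px',[(s[:5].tolist()) for s in cv2.connectedComponentsWithStats(d.astype('uint8'))[2][1:] if s[4]>6])
```

```text
[340.47, 202.05] (array([-0.01149449, -0.00034838]), np.float64(-1.6023020571177067), (np.int64(195), np.int64(210)), np.float64(0.015327051686925637))
[316.61, 204.95] (array([-0.01802277,  0.07161003]), np.float64(0.5595992002633436), (np.int64(198), np.int64(212)), np.float64(0.028339172463676197))
changed px [[116, 79, 8, 22, 112], [139, 85, 11, 17, 112], [177, 119, 21, 41, 474], [75, 133, 84, 27, 1479], [166, 147, 12, 8, 60]]
```

```bash
python3 -c "
from plant import workorder;print(workorder.close_job())"
```

```text
the job is handed in; nothing more can be done
None
```

I rolled the tooth cylinder onto the black line and handed the job in: it rests about 0.4 mm off the line, 1.6° off parallel and roughly 3 mm too far towards the lamp along it, tooth facing the lamp; the button was then pressed fully down and released, the hand left clear, and the blank measured unmoved.

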